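# Moisture reading on a hardwood carving panel

## Robot

A 6-joint arm with a two-finger parallel gripper is mounted at the origin on the work surface. World frame = base frame: x ahead of the robot, y to its left, z up, the work surface at z = 0. Lengths are in m, angles in rad, forces in N, time in s.
With the tool pointing down it reaches from about 0.35 to 1 m from the base axis. Payload 7.1 kg.
Tool frame: the origin (TCP) lies between the finger pads; the fingertips stand 22 mm ahead of it and the grasp point (between the pads) lies 3 mm ahead of it; x points along the fingers, y is the direction in which the jaws open and shut, and the axes are right-handed (so a half turn about x gives the same grasp; the last joint's range is limited). The gripper opens to 85 mm and grips with 20 to 120 N. Pads are 22 mm wide; open, the fingers measure 114 mm over their backs; the gripper's body (76 mm by 85 mm) begins 54 mm behind the grasp point. The pads swing forward as they close: fully open they stand 13 mm farther back than shut.
Start: joints at [-1.166, 0.423, 1.63, -0, 1.089, -0.019], TCP at [0.257, -0.57, 0.253] pointing down, gripper open.
Joint ranges: [-3, 3], [-0.9, 2.11], [0.09, 2.58], [-1.31, 4.45], [0.11, 2.69], [-2.54, 2.54]. Speed limits (rad/s): [2.39, 2.39, 3.01, 3.14, 3.14, 3.14].

## Interface

Orientations are given as a rotation vector (axis times angle).
In Python, from rig import manip gives the robot as it stands. The module is installed in compiled form; this text tells all that it offers. Calls block until the motion is done:
- manip.move_to(position, orientation): joint-space move of the TCP to a pose.
- manip.servo_line(position, orientation=None, rate=0.15): straight line of the TCP; orientation=None keeps the orientation; rate is the mean speed in m/s.
- manip.set_joints(angles): joint-space move.
- manip.command_gripper(opening, f_grip=None): finger opening in m; f_grip is the grip in N (None keeps the last); returns when the fingers have stopped.
- manip.hold(seconds).
- manip.solve_ik(position, orientation): joint angles nearest the present ones, or None.
- manip.camera(name): name is "scene" or "top"; returns a dict with "image" (480x640x3 uint8, red, green, blue), "fx", "fy", "cx", "cy" (pixels), "cam_to_world" (4x4, takes a point from camera to world coordinates). Camera axes: x right, y down, z forward; pixel columns grow to the right and rows downward; lengths in m; the calibration is good to about 2 mm. A picture is of the moment at which its call begins. There is no depth.
A pose or a line that the arm cannot do raises manip.IKError and nothing moves.
- manip.sign_off(): hands the job in, once; it reports no verdict.
Readings, each from a call of its own:
- manip.get_time(): time.
- manip.get_joint_positions(): joint angles.
- manip.get_joint_vel(): joint speeds.
- manip.get_tau(): joint torques, N m.
- manip.get_position(): TCP position.
- manip.get_ee_rot(): TCP orientation.
- manip.get_contact_force(): force on the tool from outside, world axes, zero at the start.
- manip.get_torque(): the same for the moment, N m.
- manip.get_width(): finger opening in m.
Only numpy, scipy, OpenCV 4.12 (cv2) and the standard library are available. Lean on these libraries where they do the work, as an engineer would, in place of code of your own. Each camera call takes 0.05 s, during which the arm holds its last target. There are 200 camera calls.

## Task

The panel on the carving easel is hardwood, so first push the material slide on top of the moisture meter all the way towards the meter's head, to its end stop. Then lift the meter out of its holder and hold it on the panel for a reading: the middle of its sensing pad on the centre of the pencilled cross, the pad flat on the sloping face, the meter's long side along the grain, pressed on lightly with about a kilo of push (10 N) and never hard. Finish while still holding it there, gripped and pressed on, and leave the other things on the bench alone.

Things in the scene. Friction and masses are not known exactly. Their poses are not given: they have to be found in the camera images.
- meter: Pinless moisture meter: loose grey plastic block 140 mm long (x), 58 wide (y), 31 thick, about 0.25 kg, lying display up in its holder. Origin: under its middle, level with the sensing pad's face; x to the head (end with the display and the pad), z out of the display side. Grip it across the 58 mm width at the pad's middle, marked by white ticks on both flanks.
- meter_pad (a point): Centre of the face of the sensing pad under the meter's head: flat square black rubber, 50 x 50 mm, 3 mm proud of the underside, centred 40 mm towards the head from the meter's middle. Axes as the meter's. Only the pad is to touch the panel.
- material_slide (a joint): Material slide on the tail half of the meter's top: ridged pale thumb grip 12 mm long, 16 wide, 9 high. Moves along the meter's x, in m: 0 at the tail stop (grip's middle 46 mm tailward of the meter's middle), 0.020 at the head stop (hardwood). Starts in the tail half, stays where left (1.5 N friction). The holder's head wall takes the push; 5 N at the stop is enough.
- slide_grip (a point): Middle of the top of the slide's thumb grip, 40 mm above the level of the pad's face and 9 mm above the meter's top; moves with the slide.
- holder: Black plastic holder fixed to the bench; origin on the bench under its middle, axes as the meter's. Floor 176 x 72 mm, top 6 mm up, carries the pad. Head wall (+x) 34 mm high, tail lip 18 mm, 2 mm clear of the meter. Cheeks 16 mm high, outer faces 36 mm off the middle line, flank x -74 to -40 and x 61 to 74 mm; between them the meter's flanks are free for fingers down to the floor.
- panel: Pale hardwood panel 236 mm (x, along the grain, up the slope) by 160 (y) by 30 thick, rigidly fixed on a low plywood easel fixed to the bench. Its bare, hard face slopes 15 degrees, low edge towards the robot. Origin: centre of its underside; z square out of the face (face at z = 30 mm). Middle of the face about 0.11 m above the bench; the ledge at the low edge ends level with the face.
- mark (a point): The centre of the pencilled cross on the panel's face (z lies square out of the face, x along the grain): two thin dark lines, 120 mm along and 96 mm across the grain, with a ring 24 mm across round their crossing. It lies near the middle of the panel's length and up to 22 mm to either side of its middle line.
- mallet: Bystander: wooden joiner's mallet lying on the bench, 323 mm overall (along x, head 75 x 125 x 60 mm centred 100 mm to +x of the origin). Origin on the bench under the shaft.
- chisel: Bystander: wood chisel with a turned handle, 270 mm long (along x, blade to +x), 30 mm high, lying on the bench. Origin on the bench, 150 mm from the handle's end.
- sanding_block: Bystander: cork sanding block, 110 x 62 x 34 mm. Origin: centre of its underside.
- glue: Bystander: white glue bottle standing, 56 mm across, 150 mm high. Origin: centre of its underside.
Mind the look-alikes: they are no part of the job. Leave any purple or yellow look-alike of the meter alone. What is shaped like the holder but turquoise or yellow is not meant.

How it is judged:
On the way, in this order (a step that is already met when the one before it is completed fails the run):
1. the material slide is pushed to its head-end stop (value of joint material_slide above 0.018 m), for 0.2 s.
2. the meter is lifted out of its holder in the gripper (z of meter in the frame of holder above 0.045 m and contact force between the fingers and meter above 1 N), for 0.1 s.
At the end, for the whole second after the job is handed in: For the last second: meter gripped and still, slide within 2 mm of its head-end stop, pad centre within 10 mm of the cross, pad flat on the face within 3.4 degrees, display outwards, long side within 10 degrees of the grain (either way round), pressed on the panel with 5 to 20 N (value of joint material_slide above 0.018 m and distance between meter_pad and mark below 0.01 m and angle between the z axis of meter and the z axis of panel, either way round below 0.06 rad and angle between meter's own z axis and vertical below 1 rad and angle between the x axis of meter and the x axis of panel, either way round below 0.17 rad and contact force between meter and panel between 5 and 20 N and contact force between the fingers and meter above 2 N and contact force between meter and holder below 0.1 N and linear speed of meter below 0.02 m/s); the arm keeps its last pose, push and grip.
It fails at once if the meter is pressed hard on the panel (over 35 N) (contact force between meter and panel above 35 N).
It fails at once if the mallet is knocked or moved (distance of mallet from where it was at the start of the episode above 0.02 m or angle between mallet's own z axis and vertical above 0.3 rad).
It fails at once if the chisel is knocked or moved (distance of chisel from where it was at the start of the episode above 0.02 m or angle between chisel's own z axis and vertical above 0.3 rad).
It fails at once if the sanding block is knocked or moved (distance of sanding_block from where it was at the start of the episode above 0.02 m or angle between sanding_block's own z axis and vertical above 0.3 rad).
It fails at once if the glue bottle is knocked or moved (distance of glue from where it was at the start of the episode above 0.02 m or angle between glue's own z axis and vertical above 0.3 rad).
It also fails if it takes over 64 s, if anything falls off the work surface, if the arm or the gripper's body presses on something with over 40 N, if the wrist force passes 120 N, or if a joint passes its speed limit or range.

## Working session

There is one attempt and no reset: what is moved stays moved. The work goes in short steps, each a Python script; the robot and the scene stay as the last script left them, time stands still between calls to the robot, and variables do not carry over. Pictures are saved under pics/ and viewed, about 8 in all and at most 12, crops included, and the job is handed in when it is done.

```bash
mkdir -p pics; python3 - <<'E'
from rig import manip
import cv2,numpy as np
for n in("scene","top"):
    c=manip.camera(n);cv2.imwrite(f"pics/{n}0.png",c["image"][:,:,::-1]);print(n,c["fx"],c["fy"],c["cx"],c["cy"],np.round(c["cam_to_world"],4).tolist())
print(manip.get_ee_rot(),manip.get_width(),manip.get_time(),manip.get_contact_force())
E
```

```text
scene 488.9780281046635 488.9780281046635 323.67453686131785 242.33845197425575 [[0.7852, 0.4905, -0.3779, 1.0361], [0.6191, -0.6142, 0.4893, -0.6657], [0.0079, -0.6182, -0.786, 1.1734], [0.0, 0.0, 0.0, 1.0]]
top 615.3652154712679 615.3652154712679 326.12376556950755 244.7978964054796 [[0.0226, -0.989, 0.1462, 0.3155], [-0.9997, -0.0212, 0.0112, -0.0094], [-0.008, -0.1464, -0.9892, 1.5664], [0.0, 0.0, 0.0, 1.0]]
[ 1.98775417  0.42904296 -1.98830318] 0.08568924324225992 0.1 [-0.1681523  -0.31670563  0.53959896]
```

View pics/top0.png

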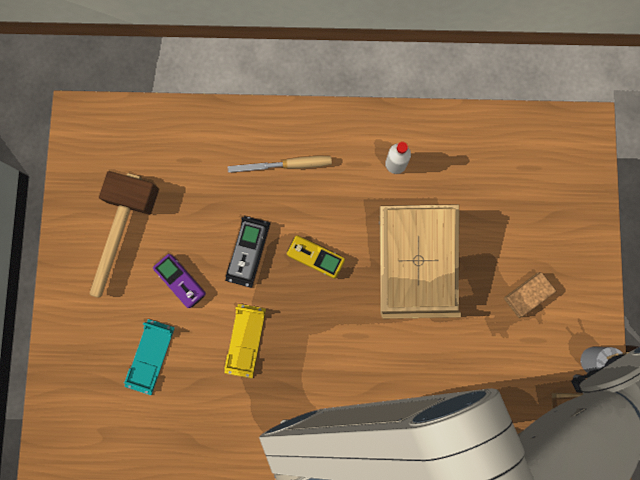

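View pics/scene0.png

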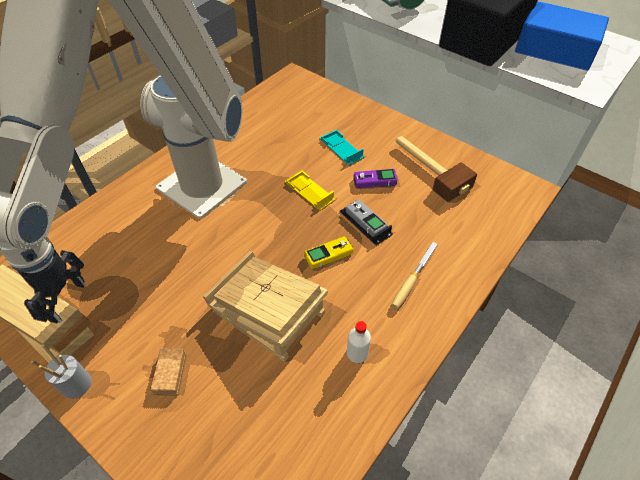

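Both pictures show three meters: purple at top (179,280), yellow at (315,256), and grey in the black holder at (247,250). The grey one fits, with its display towards the far end. The cross is at top (418,261) and scene (266,287). I'll confirm with an enlarged crop.

```bash
python3 - <<'E'
import cv2,numpy as np
t=cv2.imread("pics/top0.png");s=cv2.imread("pics/scene0.png")
a=cv2.resize(t[205:295,205:285],None,fx=5,fy=5,interpolation=cv2.INTER_CUBIC)
b=cv2.resize(s[190:250,330:400],None,fx=5.6,fy=5.6,interpolation=cv2.INTER_CUBIC)
o=np.zeros((450,800,3),np.uint8);o[:,:400]=a;o[:336,400:792]=b
cv2.imwrite("pics/crop1.png",o)
E
```

```text
(no output)
```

View pics/crop1.png

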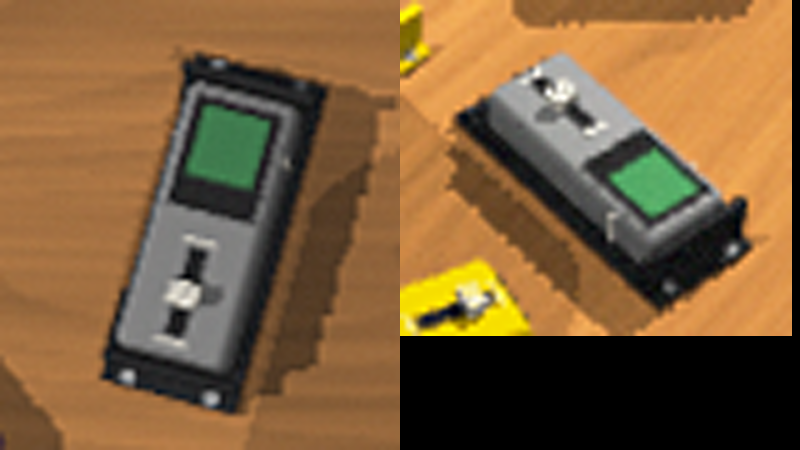

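Confirmed: the grey meter sits in the black holder with its head at the top of the picture. The slide is at crop (185,292), slot ticks at (200,242) and (170,340), and screws at (128,377), (211,398), (218,62) and (300,80). Next I'll localise everything.

```bash
cat > h.py <<'E'
from rig import manip
import cv2,numpy as np
from scipy.spatial.transform import Rotation as R
def ray(c,uv):
    d=c["cam_to_world"][:3,:3]@[(uv[0]-c["cx"])/c["fx"],(uv[1]-c["cy"])/c["fy"],1]
    return c["cam_to_world"][:3,3],d/np.linalg.norm(d)
def onplane(c,uv,p,n):
    o,d=ray(c,uv);n=np.array(n);return o+d*((np.array(p)-o)@n)/(d@n)
def tri(c1,u1,c2,u2):
    A=0;b=0;L=[ray(c1,u1),ray(c2,u2)]
    for o,d in L:
        P=np.eye(3)-np.outer(d,d);A=A+P;b=b+P@o
    x=np.linalg.solve(A,b);return x,[float(np.linalg.norm(np.cross(x-o,d))) for o,d in L]
def blob(img,mask,roi):
    x0,y0,x1,y1=roi;m=np.zeros_like(mask);m[y0:y1,x0:x1]=mask[y0:y1,x0:x1]
    k=cv2.moments(m,True);return np.array([k["m10"],k["m01"]])/k["m00"],k["m00"],m
E
python3 - <<'E'
from h import *
T=manip.camera("top");S=manip.camera("scene")
Z=[0,0,1]
sc=np.array([[128,377],[211,398],[218,62],[300,80]])/5+205-.4
P=[onplane(T,u,[0,0,.006],Z) for u in sc]
print("screws",np.round(P,4).tolist()); ctr=np.mean(P,0); a=(P[2]+P[3]-P[0]-P[1])[:2]
print("holder",ctr,"yaw",np.degrees(np.arctan2(a[1],a[0])),np.linalg.norm(a)/2)
def green(i):
    h=cv2.cvtColor(i,cv2.COLOR_RGB2HSV);return ((h[...,0]>55)&(h[...,0]<80)&(h[...,1]>90)).astype(np.uint8)
gt,n1,_=blob(T["image"],green(T["image"]),(235,210,270,250))
gs,n2,_=blob(S["image"],green(S["image"]),(360,205,395,235))
print("disp",gt,n1,gs,n2,tri(T,gt,S,gs),onplane(T,gt,[0,0,.037],Z))
g=np.array([183,292])/5+205-.4
pg=onplane(T,g,[0,0,.046],Z);print("grip",pg)
tk=[onplane(T,np.array(u)/5+205-.4,[0,0,.037],Z) for u in((170,340),(200,242))];print("ticks",tk)
for c,roi in((T,(385,215,455,305)),(S,(222,262,318,315))):
    x0,y0,x1,y1=roi;gr=cv2.cvtColor(c["image"],cv2.COLOR_RGB2GRAY)
    bh=cv2.morphologyEx(gr,cv2.MORPH_BLACKHAT,np.ones((7,7)))[y0:y1,x0:x1]
    L=cv2.HoughLinesP((bh>30).astype(np.uint8)*255,1,np.pi/360,18,minLineLength=18,maxLineGap=8)
    print([(l[0]+[x0,y0,x0,y0]).tolist() for l in L])
o=cv2.resize(T["image"][200:330,370:470,::-1],None,fx=4,fy=4,interpolation=cv2.INTER_CUBIC)
o2=cv2.resize(S["image"][250:340,210:330,::-1],None,fx=3.3,fy=3.3,interpolation=cv2.INTER_CUBIC)
q=np.zeros((520,800,3),np.uint8);q[:,:400]=o;q[:o2.shape[0],400:400+o2.shape[1]]=o2;cv2.imwrite("pics/panel.png",q)
E
```

```text
screws [[0.4504, 0.2504, 0.006], [0.4407, 0.2077, 0.006], [0.6145, 0.2113, 0.006], [0.6059, 0.1685, 0.006]]
holder [0.5278616  0.20947988 0.006     ] yaw -13.372739611383025 0.16923630853955166
disp [250.09478673 233.98104265] 211.0 [374.75892857 222.34821429] 112.0 (array([0.56449989, 0.1998075 , 0.03822574]), [0.0005006291425470224, 0.0005006291425470189]) [0.56507611 0.2003226  0.037     ]
grip [0.48995853 0.2182698  0.046     ]
ticks [array([0.46672364, 0.22508556, 0.037     ]), array([0.51642429, 0.2121569 , 0.037     ])]
[[418, 245, 418, 273], [398, 260, 438, 260], [387, 235, 387, 254], [399, 261, 437, 261]]
[[249, 280, 270, 285], [295, 314, 317, 291], [297, 314, 317, 294], [299, 314, 317, 296], [222, 286, 247, 262], [260, 284, 282, 296], [222, 284, 244, 262], [295, 312, 317, 290], [223, 280, 242, 262], [253, 300, 275, 276], [296, 314, 317, 293], [243, 314, 276, 275], [222, 283, 243, 262], [298, 314, 317, 295]]
```

View pics/panel.png

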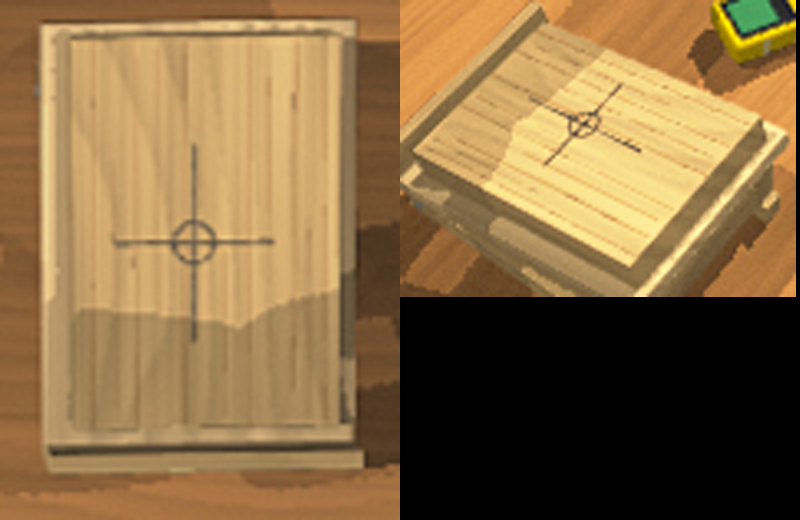

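The cross centre is at top (418.1,259.9) and scene (265.2,287.2). Its grain line runs from (418.1,235.9) to (418.1,284.9) in the top view. Now I'll compute the mark and panel yaw, check IK, and push the slide with force monitoring.

```bash
python3 - <<'E'
from h import *
import json
T=manip.camera("top");S=manip.camera("scene")
m,e=tri(T,(418.1,259.9),S,(265.2,287.2));print("mark",m,e)
yaw=0
for _ in range(5):
    n=R.from_euler("z",yaw).apply([-np.sin(np.radians(15)),0,np.cos(np.radians(15))])
    a=onplane(T,(418.1,235.9),m,n);b=onplane(T,(418.1,284.9),m,n);d=a-b;yaw=np.arctan2(d[1],d[0])
print("yaw",np.degrees(yaw),np.linalg.norm(d))
# edges of panel face in top crop: left (70,38)-(70,428), right (340,38)-(340,424)
for q in (((70,38),(70,428)),((341,38),(341,424))):
    p=[onplane(T,np.array(u)/4+[369.6,199.6],m,n) for u in q];dd=p[0]-p[1];print("edge",np.degrees(np.arctan2(dd[1],dd[0])),np.linalg.norm(dd))
my=np.radians(-13.6)
Mr=R.from_euler("z",my); o=np.array([.527,.2098,.006])
tool=R.from_matrix(np.c_[[0,0,-1],[0,1,0],[1,0,0]])
pr=R.from_euler("z",yaw)*R.from_euler("y",-np.radians(15))
print(R.from_rotvec(manip.get_ee_rot()).as_matrix().round(2).tolist())
for flip in(0,np.pi):
    f=R.from_euler("x",flip)
    for nm,p,r in(("slide",o+Mr.apply([-.061,0,.064]),Mr*tool*f),("grasp",o+Mr.apply([.04,0,.025]),Mr*tool*f),("press",m+pr.apply([0,0,.025]),pr*tool*f)):
        print(flip,nm,p.round(3),manip.solve_ik(p,r.as_rotvec()))
E
```

```text
mark [ 0.49873451 -0.2129895   0.11034934] [0.0005995214692125338, 0.0005995214692124365]
yaw 2.187383430723273 0.11778255251902857
edge 1.845476330115065 0.2341793182851415
edge 2.592454737139501 0.23168784680049717
[[-0.0, 0.41, -0.91], [0.0, -0.91, -0.41], [-1.0, -0.0, 0.0]]
0 slide [0.468 0.224 0.07 ] [ 4.23952500e-01  5.62184642e-01  1.96011679e+00 -4.44089210e-16
  6.19291225e-01 -9.09479049e-01]
0 grasp [0.566 0.2   0.031] [ 3.20524744e-01  7.05414764e-01  1.77842027e+00 -4.44089210e-16
  6.57757624e-01 -1.01290680e+00]
0 press [ 0.492 -0.213  0.134] [-0.50008353  0.41167541  2.04457373  0.2933012   0.47678566 -2.35607882]
3.141592653589793 slide [0.468 0.224 0.07 ] [ 4.23952500e-01  5.62184642e-01  1.96011679e+00 -4.44089210e-16
  6.19291225e-01  2.23211360e+00]
3.141592653589793 grasp [0.566 0.2   0.031] [ 3.20524744e-01  7.05414764e-01  1.77842027e+00 -4.44089210e-16
  6.57757624e-01  2.12868585e+00]
3.141592653589793 press [ 0.492 -0.213  0.134] [-0.50008353  0.41167541  2.04457373  0.2933012   0.47678566  0.78551383]
```

```bash
cat >> h.py <<'E'
Mr=R.from_euler("z",np.radians(-13.6)); o=np.array([.527,.2098,.006])
tool=R.from_matrix(np.c_[[0,0,-1],[0,-1,0],[-1,0,0]])
rv=(Mr*tool).as_rotvec()
def W(x,y,z): return o+Mr.apply([x,y,z])
mark=np.array([.4987,-.2130,.1103])
pr=R.from_euler("z",np.radians(2.2))*R.from_euler("y",-np.radians(15))
F=lambda:np.array(manip.get_contact_force())
E
python3 - <<'E'
from h import *
p=manip.get_position();manip.servo_line([p[0],p[1],.36],rate=.3)
manip.move_to(W(-.063,0,.20),rv)
manip.command_gripper(0.0,20);print("w",manip.get_width())
manip.servo_line(W(-.063,0,.075),rate=.12);manip.hold(.2);b=F();print("base",b,manip.get_time())
z=.075
while z>.048:
    z-=.0015;manip.servo_line(W(-.063,0,z),rate=.03)
    f=F()-b
    if f[2]>1.5:break
print("touch z",z,f,manip.get_position(),manip.get_time())
cv2.imwrite("pics/touch.png",np.hstack([cv2.resize(manip.camera(n)["image"][y:y+100,x:x+100,::-1],(400,400)) for n,x,y in(("top",200,200),("scene",310,160))]))
E
```

```text
w -4.3579249714390466e-05
base [ 0.01548967 -0.27725989 -0.60144528] 5.9
touch z 0.05249999999999998 [-2.14245131 -0.42197775  8.54547681] [0.46593441 0.22470093 0.05904359] 9.65
```

View pics/touch.png

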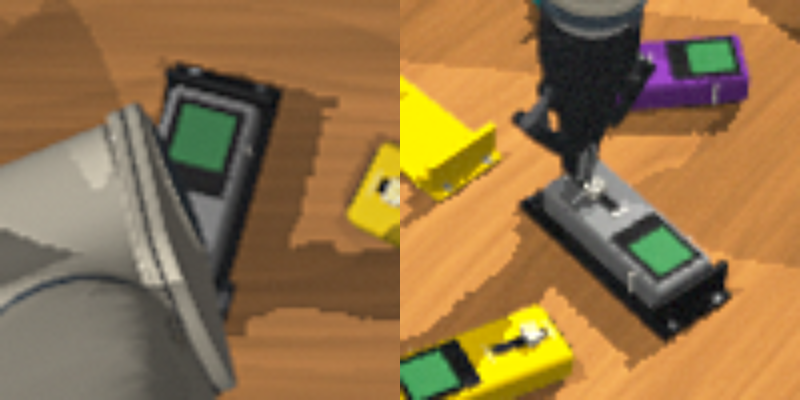

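The shut fingers touch the meter top just behind the slide grip, at TCP z 0.059, which is where they should (tip 22 mm ahead). I'll raise 3.5 mm and push.

```bash
python3 - <<'E'
from h import *
ax=Mr.apply([1,0,0]);z=.0565
manip.servo_line(W(-.063,0,z),rate=.05);manip.hold(.2);b=F();print(b)
x=-.063
log=[]
while x<-.034:
    x+=.0015;manip.servo_line(W(x,0,z),rate=.04);f=(F()-b)@ax;log.append((round(x,4),round(float(f),1)))
    if f<-6:break
print(log,F()-b,manip.get_position()-W(x,0,z));manip.hold(.4);print((F()-b)@ax)
manip.servo_line(W(x-.006,0,z),rate=.05);manip.servo_line(W(x-.006,0,.17),rate=.2)
manip.command_gripper(.085);manip.move_to(W(-.06,.0,.30),rv);manip.servo_line(W(-.2,0,.30),rate=.3)
print(manip.get_time())
T=manip.camera("top");S=manip.camera("scene")
cv2.imwrite("pics/slid.png",np.hstack([cv2.resize(c["image"][y:y+h,x:x+h,::-1],(400,400),interpolation=cv2.INTER_CUBIC) for c,x,y,h in((T,205,205,90),(S,325,180,75))]))
E
```

```text
[-0.27379009  0.15414685 -0.02267421]
[(-0.0615, -0.9), (-0.06, -0.4), (-0.0585, 0.4), (-0.057, -0.4), (-0.0555, 0.4), (-0.054, -0.3), (-0.0525, 0.8), (-0.051, -0.4), (-0.0495, 0.3), (-0.048, 0.1), (-0.0465, 0.4), (-0.045, 0.4), (-0.0435, -0.6), (-0.042, -1.5), (-0.0405, -8.9)] [-8.20634111  3.93167196  4.4859375 ] [-1.57319539e-03  6.72159779e-05 -1.42565528e-04]
-7.826341364589
17.3167
```

View pics/slid.png

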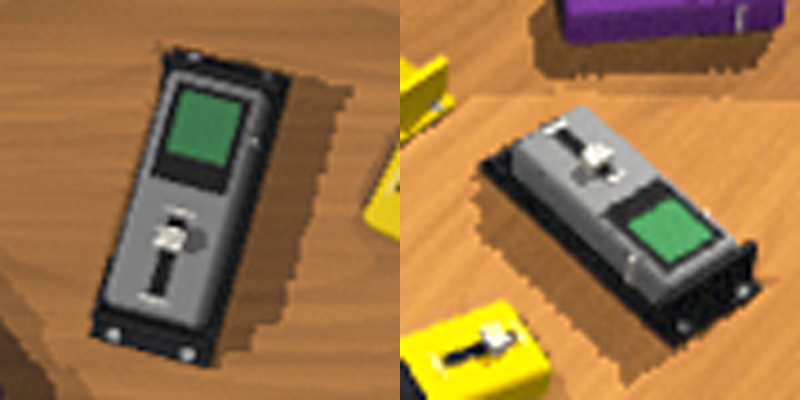

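The slide now sits about 10.6 mm further on, at meter x ≈ -26 mm, which is the head stop, and it took 8 N there. I'll check any meter shift from the display centroid, then grasp and lift.

```bash
python3 - <<'E'
from h import *
T=manip.camera("top")
h=cv2.cvtColor(T["image"],cv2.COLOR_RGB2HSV);g=((h[...,0]>55)&(h[...,0]<80)&(h[...,1]>90)).astype(np.uint8)
gt,n,_=blob(0,g,(235,210,270,250))
d=onplane(T,gt,[0,0,.037],[0,0,1])-onplane(T,(250.09478673,233.98104265),[0,0,.037],[0,0,1])
dx=float(Mr.inv().apply(d)[0]);print("shift",gt,n,d,dx);dx=np.clip(dx,0,.003)
gx=.040+dx
manip.move_to(W(gx,0,.16),rv);manip.servo_line(W(gx,0,.06),rate=.15);manip.hold(.1);b=F()
manip.servo_line(W(gx,0,.025),rate=.06);print("down",F()-b,manip.get_position()-W(gx,0,.025))
manip.command_gripper(.04,70);print("w",manip.get_width(),F()-b)
manip.servo_line(W(gx,0,.035),rate=.05);print(F()-b,manip.get_width())
manip.servo_line(W(gx,0,.20),rate=.15);manip.hold(.2);print("lift",F()-b,manip.get_width(),manip.get_time())
cs=[manip.camera(n)["image"][:,:,::-1] for n in("scene",)]
cv2.imwrite("pics/lift.png",cv2.resize(cs[0][60:260,290:490],(700,600) if 0 else (600,600),interpolation=cv2.INTER_CUBIC))
E
```

```text
shift [250.32211538 233.24038462] 208.0 [ 0.00190427 -0.00049671  0.        ] 0.0019676729397805222
down [-0.49004622  0.67837813  0.20904654] [ 2.37100826e-05 -3.76992319e-06 -1.94754909e-04]
w 0.05693584236435143 [-2.06087764 -4.19089846  6.50807882]
[-0.63418978  0.42525422 -1.83799065] 0.05644710372763887
lift [ 0.25100849  0.90688091 -2.50409446] 0.056762126039097104 22.375
```

View pics/lift.png

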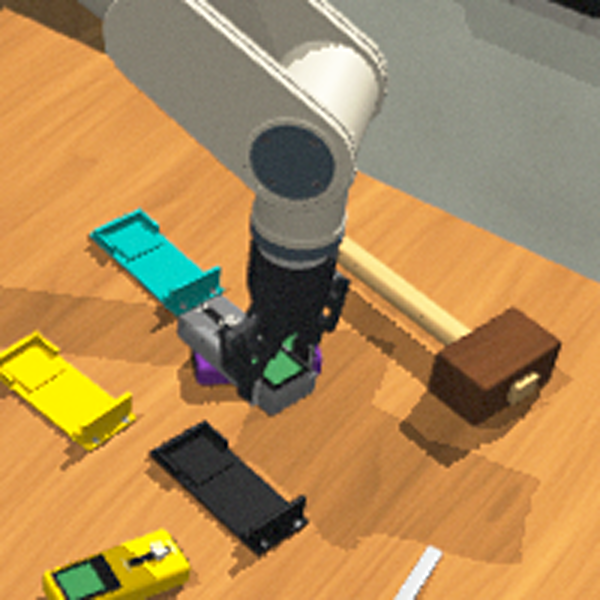

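The meter is gripped at width 56.8 mm with weight 2.5 N, level and clear of the holder. Next I'll move over the panel and press with force steps along the normal.

```bash
python3 - <<'E'
from h import *
n=pr.apply([0,0,1]);pv=(pr*tool).as_rotvec()
P=lambda h:mark+n*(.025+h)
manip.move_to(P(.07),pv);manip.servo_line(P(.015),rate=.1);manip.hold(.4)
b=np.mean([F() for _ in range(5)],0);print("base",b,manip.get_time())
h=.015;log=[]
while h>-.010:
    f=(F()-b)@n
    st=.001 if f<2.5 else .0004
    if f>9:break
    h-=st;manip.servo_line(P(h),rate=.02);manip.hold(.05);f=(F()-b)@n;log.append((round(h*1e3,1),round(float(f),1)))
    if f>9:break
manip.hold(.5);print(log);print("f",(F()-b)@n,F()-b,"torque",manip.get_torque(),manip.get_width(),manip.get_time())
np.save("b.npy",b);np.save("hh.npy",h)
T=manip.camera("top");S=manip.camera("scene")
cv2.imwrite("pics/press.png",np.hstack([cv2.resize(c["image"][y:y+q,x:x+q,::-1],(400,400),interpolation=cv2.INTER_CUBIC) for c,x,y,q in((T,365,200,120),(S,205,200,120))]))
E
```

```text
base [ 0.32706254 -0.31571917 -2.73467222] 25.0917
[(14.0, -0.0), (13.0, -0.2), (12.0, 1.0), (11.0, 0.9), (10.0, 1.3), (9.0, 0.9), (8.0, 0.8), (7.0, 0.1), (6.0, 1.0), (5.0, 0.8), (4.0, -0.2), (3.0, -0.1), (2.0, -0.0), (1.0, 1.0), (-0.0, 6.9), (-0.4, 14.0)]
f 13.76663827540261 [-5.83945741  2.09675364 12.71031526] torque [ 0.02168531  0.57820933 -0.01564997] 0.056650485633418575 30.3917
```

View pics/press.png

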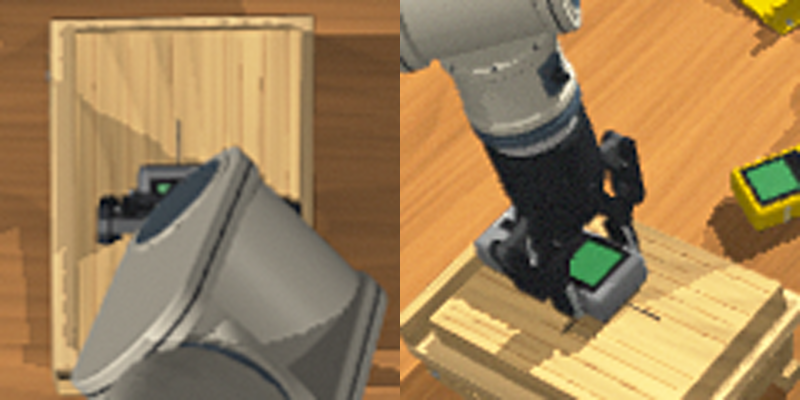

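The pad met the face at the expected height and now presses with 13.8 N. I'll ease to about 10 N and check the position from the display's outline in the scene view.

```bash
python3 - <<'E'
from h import *
n=pr.apply([0,0,1]);b=np.load("b.npy");h=float(np.load("hh.npy"));P=lambda h:mark+n*(.025+h)
for k in range(4):
    if (F()-b)@n<11.3:break
    h+=.00015;manip.servo_line(P(h),rate=.02);manip.hold(.3)
f=np.mean([F() for _ in range(5)],0)-b;print("f",f@n,"tangential",pr.inv().apply(f),manip.get_torque(),"h",h,manip.get_position()-P(h),manip.get_width())
S=manip.camera("scene");hv=cv2.cvtColor(S["image"],cv2.COLOR_RGB2HSV)
g=((hv[...,0]>55)&(hv[...,0]<80)&(hv[...,1]>90)).astype(np.uint8)
c,nn,m=blob(0,g,(225,250,290,300))
r=cv2.minAreaRect(cv2.findNonZero(m));bx=cv2.boxPoints(r)
print(c,nn,bx.round(1).tolist())
q=lambda u:(pr.inv().apply(onplane(S,u,mark+.031*n,n)-mark)*1e3).round(1)
print("disp in mark frame mm",q(c),[q(u) for u in bx])
# reference: same display when lying in holder (first picture)
s=cv2.cvtColor(cv2.imread("pics/scene0.png"),cv2.COLOR_BGR2HSV);g0=((s[...,0]>55)&(s[...,0]<80)&(s[...,1]>90)).astype(np.uint8)
_,n0,m0=blob(0,g0,(360,205,395,235));bx0=cv2.boxPoints(cv2.minAreaRect(cv2.findNonZero(m0)))
pc=o+Mr.apply([.04,0,.031])
print("ref",[(Mr.inv().apply(onplane(S,u,pc,[0,0,1])-pc)*1e3).round(1) for u in bx0],n0,manip.get_time())
E
```

```text
f 11.097585855327205 tangential [-1.84198609  2.08410471 11.09758586] [ 0.10576207  0.4740666  -0.04265997] h -0.00025000000000000694 [ 2.36203167e-05 -3.59771117e-05  5.10434939e-04] 0.05685484330589854
[262.65753425 278.25342466] 146.0 [[253.5, 279.5], [264.0, 269.0], [271.5, 276.5], [261.0, 287.0]]
disp in mark frame mm [-0.5  3.1 31. ] [array([-20. , -11.3,  31. ]), array([-19.6,  29.4,  31. ]), array([17. , 18.4, 31. ]), array([ 16. , -21.3,  31. ])]
ref [array([-20.8, -15.8,  -0. ]), array([-29. ,  20.3,  -0. ]), array([15.3, 17.6, -0. ]), array([ 22.9, -17.9,  -0. ])] 109.0 31.0917
```

The position agrees to about 3 mm, and the force is 11.1 N. The 0.47 Nm moment deserves a check that the pad is flat and not edge-loaded. A tiny relief of the tangential load will give the moment's lever.

```bash
python3 - <<'E'
from h import *
n=pr.apply([0,0,1]);xh=pr.apply([1,0,0]);b=np.load("b.npy");h=-.00025
def rd(s):
    manip.hold(.3);f=[];t=[]
    for _ in range(8):
        f.append(F());t.append(manip.get_torque());manip.hold(.02)
    print(s,pr.inv().apply(np.mean(f,0)-b).round(2),pr.inv().apply(np.mean(t,0)).round(3))
rd("0")
for d in(-.0003,-.0006):
    manip.servo_line(mark+n*(.025+h)+d*xh,rate=.02);rd(d)
# rotate pitch +-1 deg about pad centre: see moment/force
for a in(-1,1,0):
    q=pr*R.from_euler("y",a,degrees=True)
    manip.servo_line(mark+q.apply([-.0003,0,.025+h]),(q*tool).as_rotvec(),rate=.02);rd(("pitch",a))
print(manip.get_time())
E
```

```text
0 [-1.58  1.3  11.64] [ 0.07   0.51  -0.005]
-0.0003 [-0.35  2.08 10.63] [ 0.178  0.333 -0.036]
-0.0006 [0.96 2.71 9.5 ] [ 0.314  0.109 -0.008]
('pitch', -1) [-1.11  2.51 15.19] [ 0.313  0.571 -0.037]
('pitch', 1) [-2.64  1.07 13.45] [ 0.106  0.282 -0.009]
('pitch', 0) [0.61 0.84 9.41] [ 0.105  0.188 -0.01 ]
34.9417
```

At the nominal tilt the pad's load centre is near its tail edge, and at +1° pitch it moves to about +10 mm. True flat is therefore about +0.7°, well inside tolerance. I'll set that, trim to 10 N and check it holds steady.

```bash
python3 - <<'E'
from h import *
n=pr.apply([0,0,1]);b=np.load("b.npy");h=-.00025
q=pr*R.from_euler("y",.7,degrees=True)
def rd():
    manip.hold(.3);f=np.mean([(manip.hold(.02),F())[1] for _ in range(8)],0)-b
    return pr.inv().apply(f)
for k in range(8):
    manip.servo_line(mark+q.apply([-.0003,0,.025+h]),(q*tool).as_rotvec(),rate=.02)
    f=rd();t=pr.inv().apply(manip.get_torque());print(f.round(2),t.round(3),"cop",round(-(t[1]+.158*f[0])/f[2]*1e3,1),h)
    if 9<f[2]<11.5:break
    h+=np.clip((f[2]-10)/18e3,-.0002,.0002)
manip.hold(1);f=rd();print("final",f.round(2),np.linalg.norm(f),manip.get_width(),np.abs(manip.get_joint_vel()).max(),manip.get_time())
S=manip.camera("scene");cv2.imwrite("pics/final.png",cv2.resize(S["image"][200:320,205:325,::-1],(600,600),interpolation=cv2.INTER_CUBIC))
if 7.5<f[2]<13: manip.sign_off();print("signed off")
E
```

```text
[-0.87  0.79 10.91] [ 0.055  0.073 -0.011] cop 5.9 -0.00025
final [-1.06  0.82 10.99] 11.06692136392181 0.05690576507581241 0.001260034744836983 37.0583
the job is handed in; nothing more can be done
signed off
```

View pics/final.png

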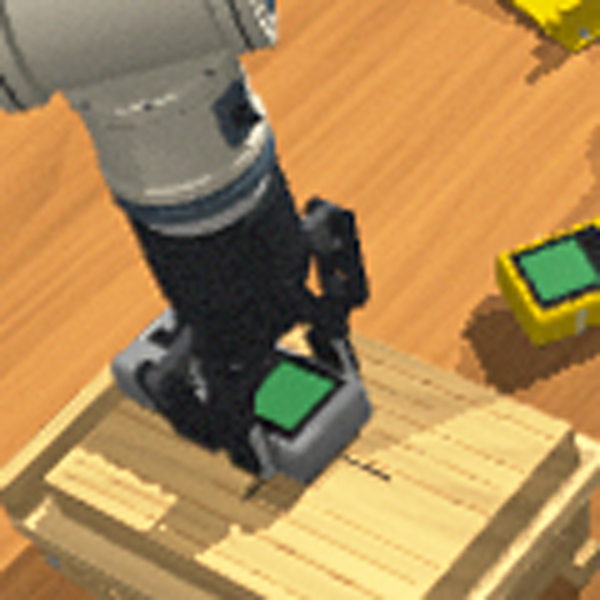

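The job is handed in at about 37 s, with the meter gripped and pressed on the cross. The sign-off reports no verdict, so these are my own checks.

- **Slide:** I pushed it until it stopped, at about 8 N. In the picture it had moved about 10.6 mm, to the head-stop position (grip about 26 mm tailward of the meter's middle).
- **Lift:** I gripped the grey meter at the tick marks with 70 N. It came clear of the black holder, with the fingers at 57 mm and the wrist reading its weight at about 2.5 N.
- **Press:** At the end the force was a steady 11 N square to the face, with 1 N or so sideways and the arm still.
- **Position:** The display, which sits over the pad, came out within about 3 mm of the cross. The last picture shows the meter along the grain, with the pencil line's upper end visible ahead of its head.
- **Tilt:** At the nominal 15° slope the load sat near the pad's tail edge. I tipped the meter 0.7° towards the head, which moved the load to about 6 mm from the pad's middle.
- **Other things on the bench:** I didn't touch them, and saw nothing disturbed in the pictures.

No check failed. I did not look at the slide closely again after lifting the meter.

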